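# Fit the trier to the sample roaster

## Robot

A 6-joint arm with a two-finger parallel gripper is mounted at the origin on the work surface. World frame = base frame: x ahead of the robot, y to its left, z up, the work surface at z = 0. Lengths are in m, angles in degrees, forces in N, time in s.
With the tool pointing down it reaches from about 0.35 to 0.875 m from the base axis. Payload 4.2 kg.
Tool frame: the origin (TCP) lies midway between the tips of the shut fingers; the grasp point (between the pads) lies 19 mm behind it; y points along the fingers, z is the direction in which the jaws open and shut, and the axes are right-handed (so a half turn about y gives the same grasp; the last joint's range is limited). The gripper opens to 87 mm and grips with 3 to 60 N. Pads are 19 mm wide; open, the fingers measure 117 mm over their backs; the gripper's body (75 mm by 190 mm) begins 51 mm behind the grasp point.
Start: joints at [-62.303, 22.042, 0.453, 0, -68.411, -14.817], TCP at [0.139, -0.609, 0.223] pointing down, gripper open.
Joint ranges: [-179.83, 179.83], [-69.29, 118.12], [-61.27, 80.66], [-181.25, 117.63], [-171.15, -9.14], [-177.46, 177.46]. Speed limits (degrees/s): [159.86, 159.86, 180, 180, 180, 180].

## Interface

Orientations are given as [roll, pitch, yaw] about the fixed x, y, z axes, in that order (R = Rz(yaw) Ry(pitch) Rx(roll)).
In Python, from workcell import env gives the robot as it stands. The module is installed in compiled form; this text tells all that it offers. Calls block until the motion is done:
- env.goto(position, orientation): joint-space move of the TCP to a pose.
- env.move_straight(position, rotation=None, rate=0.15, force_limit=None): straight line of the TCP; rotation=None keeps the orientation; rate is the mean speed in m/s. With force_limit (N) it stops when the force on the tool has changed by that much, and returns True; else False.
- env.set_joints(angles): joint-space move.
- env.gripper_to(opening, grasp_force=None): opening from 0.0 (shut) to 1.0 (fully open); grasp_force is the grip in N (None keeps the last); returns when the fingers have stopped.
- env.dwell(seconds).
- env.inverse_kinematics(position, orientation): joint angles nearest the present ones, or None.
- env.read_state(): the state.
- env.grab_frame(name): name is "scene" or "top"; returns a dict with "image" (420x560x3 uint8, blue, green, red), "fx", "fy", "cx", "cy" (pixels), "position" and "orientation" of the camera in the world. Camera axes: x right, y up, looking along -z (the intrinsics and any distortion apply to the point x, -y, -z); pixel columns grow to the right and rows downward; lengths in m; the calibration is good to about 2 mm. A picture is of the moment at which its call begins. There is no depth.
A pose or a line that the arm cannot do raises env.Unreachable and nothing moves.
- env.close_job(): hands the job in, once; it reports no verdict.
Trained networks look in a picture, given as the dict that the camera call returned (one of the last four; its "shot" number tells which), for a name from the list of things; names that differ only in an ending like _2 or _b are one class to them, and where a whole thing is asked for, a point or a joint stands for the part that bears it (a point fixed in the world has none). Each returns a list of dicts, best first, with "score" (0 to 1); they miss things now and then, are a little off and sometimes report something else, mostly with a low value. They report only what shows in the picture. A call takes as long as a camera call. They do not tell look-alikes from the thing itself.
- env.search_frame(picture, thing): "xyz" ([x, y, z] in m, in world coordinates, good to about 4 mm: the middle of the surface that is visible of it).
- env.trace(picture, thing): "mask" (420x560 bool, what is visible of it).
The state is a dict: "clock": time; "joint_positions": joint angles; "qvel": joint speeds; "joint_torque": joint torques, N m; "position": TCP position; "tool_rot": TCP orientation; "force": force on the tool from outside, world axes, zero at the start; "wrist_torque": the same for the moment, N m; "opening": opening from 0.0 (shut) to 1.0 (fully open).
Only numpy, scipy, OpenCV 4.12 (cv2) and the standard library are available. Lean on these libraries where they do the work, as an engineer would, in place of code of your own. Each camera call takes 0.05 s, during which the arm holds its last target. There are 200 camera calls.

## Task

Get the sample roaster ready for the next batch: pick the trier (steel rod with the light wooden handle) out of the sloped tool rack and slide its rod through the brass collar on the roaster's front until the trier's steel flange is home against the collar, then let go and leave it there. Leave the blue-handled brush and the black-handled scoop lying in their compartments, and do not disturb the glass or the blue tray.

Things in the scene. Friction and masses are not known exactly. Their poses are not given: they have to be found in the camera images.
- trier: Trier, 196 mm, 120 g. Origin on its centre line at the flange's front face; x along the rod to its tip. Ahead: steel rod 14 mm across, 100 mm long, last 10 mm tapering to 7. Behind: flange 26 mm across, 6 thick, then light wooden handle 26 x 26 mm square, x -96 to -6 mm. Starts in any compartment, rod up-slope, handle flat on the floor (centre line 13 mm off it), z normal to the floor.
- trier_grip (a point): Point on the trier's centre line, inside its wooden handle, 27 mm behind its origin: the balance point, a good place to grip it across its width.
- trier_tip (a point): Free tip of the trier's rod, on its centre line, 100 mm ahead of the trier's origin.
- rack: Fixed white tool rack, 281 mm wide (y), 215 mm deep (x). Origin on the table under its middle; x points away from the open front. Floor slopes up 30 degrees from the front lip (floor at x -100, z 45 mm; lip 15 mm high) to the back (x 99, z 160 mm). Three compartments, centres at y -86, 0, 86 mm, 81 mm clear between 5 mm walls 20 mm high. Tools lie in it with handles low, at the front.
- rack_rail (a point): Middle of the underside of the rack's wooden rail shelf, at (-25, 0, 205) mm in the rack's frame. The shelf is 50 mm deep (rack x -50 to 0), 12 mm thick and spans the rack's width, over the tools' flanges: an upright gripper does not fit over the balance point, it must lean back to the open front, and a tool must be drawn out to the front, its rod passing below the shelf.
- roaster: Fixed dark red tabletop sample roaster, box 260 mm deep (x), 220 mm wide (y), 310 mm high, steel hopper on top up to 405 mm. Origin on the table under its middle; x points from its front into the machine; front face at x = -130 mm. A brass collar stands out 45 mm from the front face on the middle line, its axis level at z = 165 mm.
- port (a point): Centre of the brass collar's mouth (its free front end), (-175, 0, 165) mm in the roaster's frame. Collar 44 mm in outer diameter, with a 19 mm round hole along the roaster's x axis, clear for over 100 mm. The trier is home when its origin is at this point with its rod along the roaster's x axis, turned any way about the rod.
- brush: Bystander: brush with a cobalt blue 26 x 26 x 90 mm handle and dark flat head, 185 mm long, in another compartment, lying like the trier. Origin 6 mm ahead of the front end of its handle; x toward the head.
- scoop: Bystander: scoop with a black 26 x 26 x 90 mm handle, thin stem and round steel bowl, 194 mm long, in the remaining compartment, lying like the trier. Origin 6 mm ahead of the front end of its handle; x toward the bowl.
- glass: Bystander: empty drinking glass, 72 mm across the rim, 90 mm high, loose. Origin at the centre of its underside.
- tray: Bystander: cobalt blue low sample tray, about 140 x 105 mm, 24 mm high, loose. Origin at the centre of its underside.
Things that resemble listed ones, but are neither listed nor needed, are in the scene too. Leave any turquoise look-alike of the trier alone.

How it is judged (in metres and radians):
At the end, for the whole second after the job is handed in: The trier's rod is through the collar with its flange home: gap to the collar's mouth under 6 mm, flange centre within 10 mm of the mouth's centre, tip more than 90 mm inside, rod within 0.17 rad of the collar's axis, trier at rest (x of trier in the frame of port above -0.006 m and distance between trier and port below 0.01 m and x of trier_tip in the frame of port above 0.09 m and angle between the x axis of trier and the x axis of roaster, either way round below 0.17 rad and linear speed of trier below 0.02 m/s); the robot touches nothing.
It fails at once if the brush or the scoop is moved more than 35 mm (distance of any of brush, scoop from where it was at the start of the episode above 0.035 m).
It fails at once if the glass or the blue tray is moved more than 30 mm or the glass tips (distance of any of glass, tray from where it was at the start of the episode above 0.03 m or angle between glass's own z axis and vertical above 0.4 rad).
It also fails if it takes over 48 s, if anything falls off the work surface, if the arm or the gripper's body presses on something with over 40 N, if the wrist force passes 120 N, or if a joint passes its speed limit or range.

## Working session

There is one attempt and no reset: what is moved stays moved. The work goes in short steps, each a Python script; the robot and the scene stay as the last script left them, time stands still between calls to the robot, and variables do not carry over. Pictures are saved under pics/ and viewed, about 8 in all and at most 12, crops included, and the job is handed in when it is done.

```bash
mkdir -p pics; cat > h.py <<'E'
from workcell import env
import numpy as np, cv2
from scipy.spatial.transform import Rotation as R
E
python3 - <<'E'
from h import *
for n in ("scene","top"):
    f=env.grab_frame(n); cv2.imwrite(f"pics/{n}0.png",f["image"])
    print(n,{k:np.round(v,4).tolist() for k,v in f.items() if k!="image"})
    for t in ("trier","trier_tip","rack","rack_rail","roaster","port","brush","scoop","glass","tray"):
        try: print(t,[(np.round(d["xyz"],3).tolist(),round(float(d["score"]),2)) for d in env.search_frame(f,t)[:3]])
        except Exception as e: print(t,e)
print(env.read_state())
E
```

```text
scene {'fx': 425.1168, 'fy': 425.1168, 'cx': 276.8935, 'cy': 219.445, 'position': [1.2002, -0.3271, 1.1478], 'orientation': [35.1866, 0.7987, 67.47], 'shot': 1}
trier [([0.274, -0.262, 0.022], 0.77), ([0.503, -0.578, 0.02], 0.57), ([0.522, -0.313, 0.11], 0.49)]
trier_tip [([0.498, -0.579, 0.021], 0.94), ([0.277, -0.257, 0.018], 0.9), ([0.521, -0.317, 0.107], 0.57)]
rack [([0.587, -0.254, 0.149], 0.63)]
rack_rail [([0.585, -0.248, 0.149], 0.69)]
roaster [([0.724, 0.329, 0.305], 0.98)]
port [([0.721, 0.332, 0.302], 0.86)]
brush [([0.614, -0.162, 0.126], 0.65)]
scoop [([0.582, -0.239, 0.119], 0.6)]
glass [([0.76, -0.022, 0.058], 0.56)]
tray [([0.344, -0.061, 0.002], 0.83)]
top {'fx': 473.9225, 'fy': 473.9225, 'cx': 277.7537, 'cy': 207.6528, 'position': [0.4574, -0.0692, 1.4332], 'orientation': [4.239, -0.012, -88.9355], 'shot': 2}
trier [([0.497, -0.577, 0.026], 0.89), ([0.272, -0.257, 0.023], 0.88), ([0.485, -0.297, 0.098], 0.29)]
trier_tip [([0.485, -0.299, 0.098], 0.73), ([0.496, -0.572, 0.025], 0.72), ([0.269, -0.258, 0.026], 0.62)]
rack []
rack_rail [([0.576, -0.238, 0.146], 0.69)]
[... 297 characters left out ...]
.347, -0.057, 0.002], 0.55)]
{'clock': 1.1, 'joint_positions': array([-6.23029921e+01,  2.20399987e+01,  4.53765726e-01,  2.84286367e-05,
       -6.84116761e+01, -1.48157493e+01]), 'qvel': array([ 0.02779001, -0.08398149, -0.07732864, -0.02938436, -0.0477231 ,
        0.02490334]), 'joint_torque': array([ 5.65156071e-06, -3.90477741e+01,  1.87625635e+01,  4.22446176e+00,
        1.54560094e-02, -2.46042998e-05]), 'position': array([ 0.13934395, -0.60925198,  0.22257568]), 'tool_rot': array([-9.00020282e+01, -5.09136443e-04,  1.28812691e+01]), 'force': array([-0.17459526, -0.77565224, -0.03933878]), 'wrist_torque': array([-0.02470682, -0.0356185 ,  0.012738  ]), 'opening': 0.9998483565553795}
```

View pics/scene0.png

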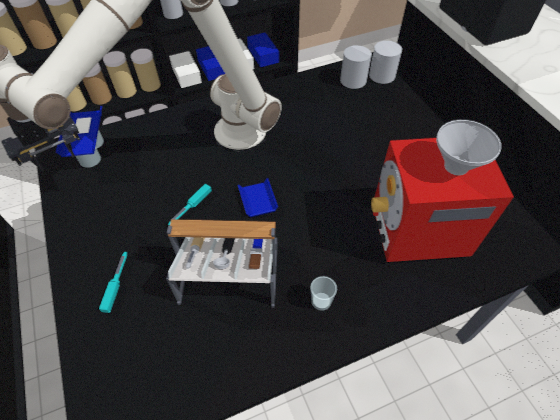

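View pics/top0.png

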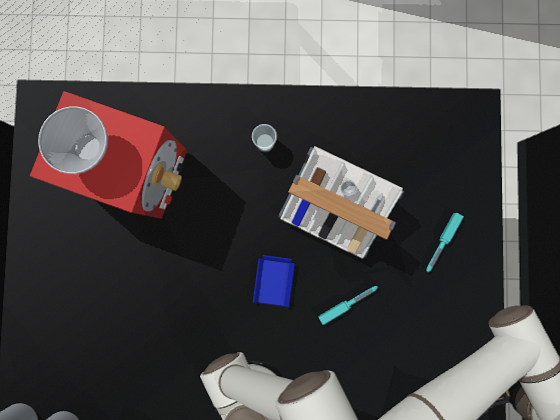

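Candidates for the trier: turquoise look-alikes at top (347,305) and (445,240), which are ruled out by colour and because they lie on the table. The light wooden handle in the rack's right-hand compartment is at top (355,238). The black scoop handle is at (328,228) and the blue brush at (300,212). I'll take close crops to check.

```bash
python3 - <<'E'
import cv2
a=cv2.imread("pics/top0.png");b=cv2.imread("pics/scene0.png")
c1=cv2.resize(a[140:265,270:415],None,fx=4.6,fy=4.6,interpolation=cv2.INTER_CUBIC)
cv2.imwrite("pics/c1.png",c1)
l=cv2.resize(a[85:225,25:195],(400,330),interpolation=cv2.INTER_CUBIC)
l=cv2.resize(a[130:225,120:195],None,fx=5,fy=5,interpolation=cv2.INTER_CUBIC)
r=cv2.resize(b[145:260,360:440],None,fx=5,fy=5,interpolation=cv2.INTER_CUBIC)
H=600
import numpy as np
o=np.zeros((600,790,3),np.uint8);o[:l.shape[0],:l.shape[1]]=l;o[:r.shape[0],380:380+r.shape[1]]=r
cv2.imwrite("pics/c2.png",o)
E
```

```text
(no output)
```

View pics/c1.png

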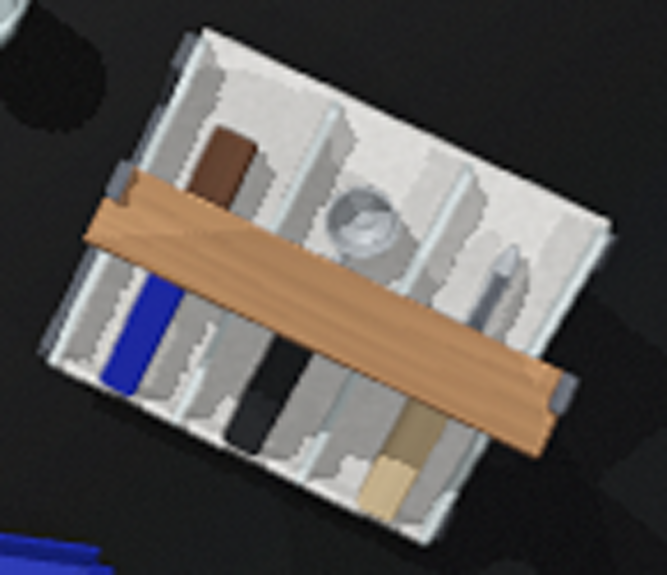

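View pics/c2.png

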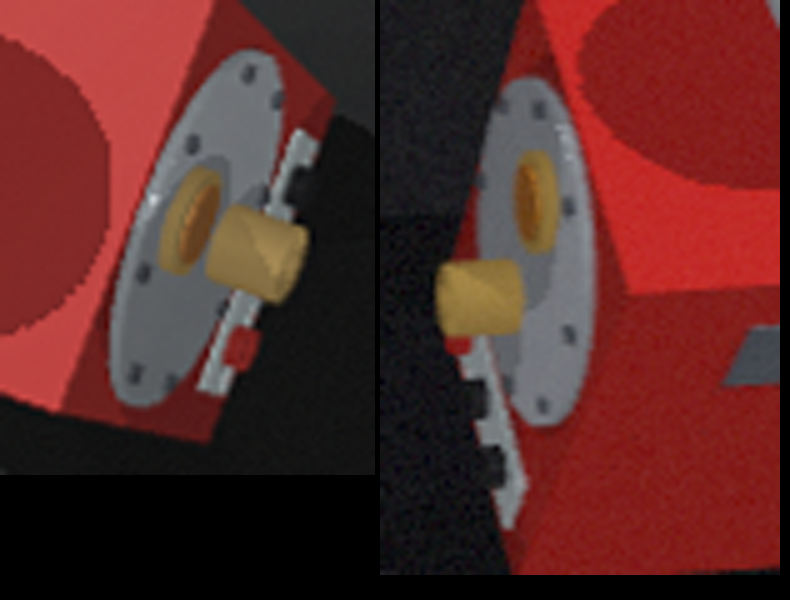

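Top crop: the light wooden handle is at (400,460) with the plain tapering rod at (512,255), so the trier is in the right-hand compartment. The scoop is in the middle and the brush on the left. The collar mouth is at full-image top (179,183) and scene (372,205). Next I fit the rack, trier and roaster poses.

```bash
cat >> h.py <<'E'
from scipy.optimize import least_squares
CAM={"top":(473.9225,277.7537,207.6528,[0.4574,-0.0692,1.4332],[4.239,-0.012,-88.9355]),
"scene":(425.1168,276.8935,219.445,[1.2002,-0.3271,1.1478],[35.1866,0.7987,67.47])}
def proj(c,P):
    f,cx,cy,p,o=CAM[c]; q=(np.atleast_2d(P)-p)@R.from_euler("xyz",o,degrees=True).as_matrix()
    return np.c_[cx+f*q[:,0]/-q[:,2], cy-f*q[:,1]/-q[:,2]]
def pose(x,y,yaw):
    def T(P): return np.atleast_2d(P)@R.from_euler("z",yaw).as_matrix().T+[x,y,0]
    return T
def trier_in_rack(s,y,dy):  # s: floor-parallel distance of origin from floor front (-.1,.045); returns origin,x,z in rack frame
    th=np.radians(30); t=np.array([np.cos(th),0,np.sin(th)]); n=np.array([-np.sin(th),0,np.cos(th)]); l=np.array([0,1,0])
    xd=np.cos(dy)*t+np.sin(dy)*l
    return np.array([-.1,y,.045])+s*t+.013*n, xd, n
E
cat > fit.py <<'E'
from h import *
c1=lambda u,v:(270+u/4.6-.4,140+v/4.6-.4)
rk=[("top",(-.05,.1405,.217),c1(85,238)),("top",(-.05,-.1405,.217),c1(540,457)),("top",(0,.1405,.217),c1(135,167)),("top",(0,-.1405,.217),c1(577,377))]
def res(v,pts): T=pose(*v); return np.concatenate([proj(c,T(P))[0]-uv for c,P,uv in pts])
r=least_squares(res,[.57,-.24,-.45],args=(rk,)); print("rack",r.x,np.degrees(r.x[2]),r.fun.round(1))
T=pose(*r.x)
def rt(v):
    o,x,n=trier_in_rack(*v); l=np.cross(n,x)
    P=[o+.1*x+.002*n, o-.096*x+.013*n+.013*l, o-.096*x+.013*n-.013*l]
    return (proj("top",T(np.array(P)))-[c1(515,247),c1(359,500),c1(391,521)]).ravel()
q=least_squares(rt,[.1,-.086,0]); print("trier in rack",q.x,np.degrees(q.x[2]),q.fun.round(1))
o,x,n=trier_in_rack(*q.x); print("trier world",T(o),"grip",T(o-.027*x),"in rack",o)
f=lambda u,v:(u,v); a=lambda u,v:(120+u/5-.4,130+v/5-.4); b=lambda u,v:(360+(u-380)/5-.4,145+v/5-.4)
ro=[("top",(-.13,.11,.31),a(60,411)),("top",(-.13,-.11,.31),f(163.5,128)),("top",(.13,-.11,.31),f(65.5,92)),("top",(.13,.11,.31),f(31,176)),
("top",(-.175,0,.165),a(294,266)),("scene",(-.175,0,.165),b(440,298)),("scene",(-.13,-.11,.31),b(630,293)),("scene",(-.13,.11,.31),f(391,142))]
r2=least_squares(res,[.7,.33,1.2],args=(ro,),loss="soft_l1"); print("roaster",r2.x,np.degrees(r2.x[2]),r2.fun.reshape(-1,2).round(1).tolist())
Q=pose(*r2.x);print("port",Q((-.175,0,.165)))
np.save("fit.npy",np.r_[r.x,q.x,r2.x])
# overlay
for cam in("top","scene"):
    im=cv2.imread(f"pics/{cam}0.png"); k=4; 
    def dr(im,P,off,col):
        for A,B in zip(P[:-1],P[1:]):
            p=((proj(cam,np.array([A,B])).reshape(2,2)+.5-off)*k).astype(int); cv2.line(im,tuple(p[0]),tuple(p[1]),col,1)
    offs=[(265,140,145,125),(110,120,85,110)] if cam=="top" else [(160,205,125,110),(355,130,80,125)]
    tiles=[]
    for X,Y,W,H in offs:
        s=cv2.resize(im[Y:Y+H,X:X+W],None,fx=k,fy=k,interpolation=cv2.INTER_CUBIC); off=np.array([X,Y])
        l=np.cross(n,x); h=[o-.096*x+.013*n+.013*l,o-.006*x+.013*n+.013*l,o-.006*x+.013*n-.013*l,o-.096*x+.013*n-.013*l]
        dr(s,T(np.array(h+h[:1])),off,(0,0,255)); dr(s,T(np.array([o,o+.1*x])),off,(0,0,255))
        dr(s,T(np.array([(-.05,.1405,.217),(-.05,-.1405,.217),(0,-.1405,.217),(0,.1405,.217),(-.05,.1405,.217)])),off,(0,255,0))
        for yy in(-.1265,-.0455,.0405,.0455): dr(s,T(np.array([(-.1,yy,.045),(.099,yy,.16)])),off,(255,255,0))
        dr(s,Q(np.array([(-.13,.11,.31),(-.13,-.11,.31),(.13,-.11,.31),(.13,.11,.31),(-.13,.11,.31)])),off,(0,255,0))
        g=np.linspace(0,2*np.pi,30)
        for xx in(-.175,-.13): dr(s,Q(np.c_[g*0+xx,.022*np.cos(g),.165+.022*np.sin(g)]),off,(255,0,0))
        tiles.append(s)
    H=max(t.shape[0] for t in tiles); tiles=[cv2.copyMakeBorder(t,0,H-t.shape[0],0,4,0) for t in tiles]
    m=np.hstack(tiles); m=cv2.resize(m,None,fx=min(1,798/m.shape[1]),fy=min(1,798/m.shape[1])); cv2.imwrite(f"pics/ov_{cam}.png",m)
E
python3 fit.py
```

```text
rack [ 0.57543286 -0.24376448 -0.43292258] -24.804636853764332 [ 0.6  0.5  0.5  0.5 -1.8 -1.4  0.7  0.3]
trier in rack [ 0.09927579 -0.08808158  0.02213305] 1.2681305409840855 [ 0.5 -0.9 -0.9  0.9  0.4  0.1]
trier world [[ 0.51984928 -0.31510935  0.10589623]] grip [[ 0.49837831 -0.30584454  0.09239953]] in rack [-0.02052464 -0.08808158  0.10589623]
roaster [0.6687959  0.36628773 1.24688743] 71.44138753168329 [[0.4, 0.5], [1.1, -1.6], [-1.4, -1.1], [-0.8, -0.2], [0.3, 0.2], [0.7, -0.1], [-0.4, -0.4], [-1.5, -2.2]]
port [[0.61309784 0.20038798 0.165     ]]
```

View pics/ov_top.png

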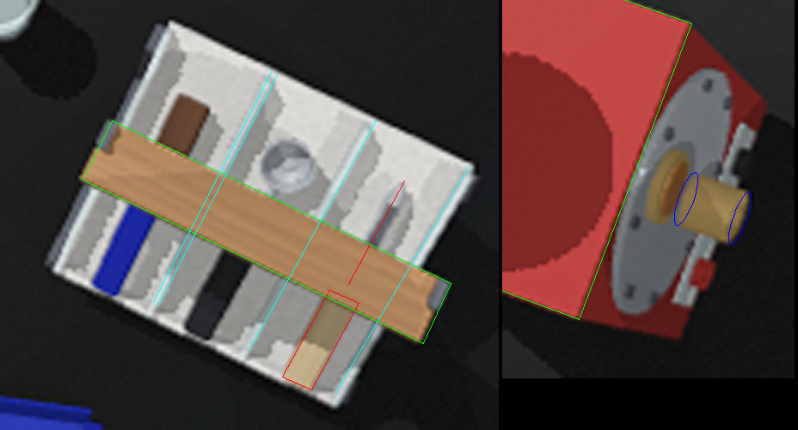

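View pics/ov_scene.png

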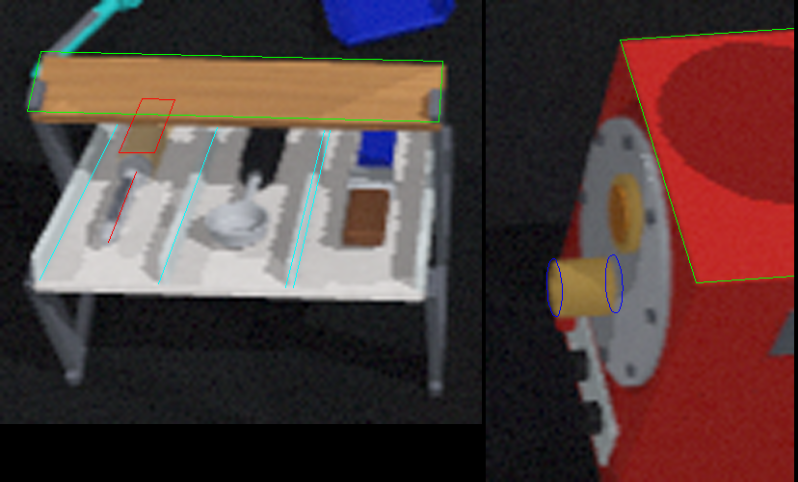

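Handle, rail, collar and box overlays agree to about 1–2 px, good enough to grasp. Next is the pre-grasp and IK check, then the grasp.

```bash
cat >> h.py <<'E'
import os
D=np.radians(12)
if os.path.exists("fit.npy"):
    F=np.load("fit.npy"); T=pose(*F[:3]); Q=pose(*F[6:9])
    o_,x_,n_=trier_in_rack(*F[3:6]); O=T(o_)[0]; X=T(o_+x_)[0]-O; N=T(o_+n_)[0]-O
    PORT=Q((-.175,0,.165))[0]; RX=Q((1,0,0))[0]-Q((0,0,0))[0]
def tool(o,x,z,sgn=1,g=.008,back=.030):
    l=np.cross(z,x); a=-np.cos(D)*z+np.sin(D)*x
    M=np.c_[np.cross(a,sgn*l),a,sgn*l]
    return o-back*x+g*a, R.from_matrix(M).as_euler("xyz",degrees=True), a
E
python3 - <<'E'
from h import *
UP=np.array([0,0,1.])
for s in(1,-1):
    p,e,a=tool(O,X,N,s)
    p2,e2,_=tool(O-.17*X+.03*N,X,N,s); p3,e3,_=tool(PORT-.14*RX,RX,UP,s); p4,e4,_=tool(PORT,RX,UP,s)
    print(s,p.round(3),a.round(2))
    for P,E in((p-.13*a,e),(p,e),(p2,e2),(p3,e3),(p4,e4)):
        j=env.inverse_kinematics(P,E); print(P.round(3),None if j is None else np.round(j,0))
E
```

```text
1 [ 0.501 -0.307  0.085] [ 0.61 -0.28 -0.74]
[ 0.422 -0.271  0.182] None
[ 0.501 -0.307  0.085] None
[ 0.352 -0.242  0.026] [ -61.   18.  -47. -115.  -26.   57.]
[0.56  0.041 0.157] [ 15.  17. -13. -12. -54. -26.]
[0.604 0.174 0.157] [ 26.  22.  -6. -11. -54. -39.]
-1 [ 0.501 -0.307  0.085] [ 0.61 -0.28 -0.74]
[ 0.422 -0.271  0.182] None
[ 0.501 -0.307  0.085] None
[ 0.352 -0.242  0.026] [ -61.   18.  -47. -115.  -26. -123.]
[0.56  0.041 0.157] [ 15.  17. -13. -12. -54. 154.]
[0.604 0.174 0.157] [ 26.  22.  -6. -11. -54. 141.]
```

```bash
python3 - <<'E'
import h; from h import *
UP=np.array([0,0,1.])
for d in(-12,-6,0,6,12,20,30,40,50):
    h.D=np.radians(d)
    for s in (1,-1):
        p,e,a=tool(O,X,N,s,back=.03); row=[]
        for P in (p-.13*a,p-.06*a,p, p+.03*N,p+.03*N-.06*X,p+.03*N-.12*X+.06*UP*0,p+.06*N-.15*X):
            j=env.inverse_kinematics(P,e); row.append(None if j is None else np.round(j).astype(int).tolist())
        print(d,s,row)
E
```

```text
-12 1 [[-13, 6, -28, 6, -38, -105], [-13, 13, -31, 8, -28, -107], [-14, 19, -34, 11, -20, -109], [-14, 16, -34, 9, -23, -108], [-13, 14, -44, 16, -14, -116], None, None]
-12 -1 [[-13, 6, -28, 6, -38, 75], [-13, 13, -31, 8, -28, 73], [-14, 19, -34, 11, -20, 71], [-14, 16, -34, 9, -23, 72], [-13, 14, -44, 16, -14, 64], None, None]
-6 1 [[-12, 3, -36, 12, -28, -111], [-13, 11, -40, 17, -16, -116], None, [-15, 14, -43, 26, -10, -123], None, None, None]
-6 -1 [[-12, 3, -36, 12, -28, 69], [-13, 11, -40, 17, -16, 64], None, [-15, 14, -43, 26, -10, 57], None, None, None]
0 1 [[-12, 0, -47, 25, -15, -124], None, None, None, None, None, None]
0 -1 [[-12, 0, -47, 25, -15, 56], None, None, None, None, None, None]
6 1 [None, None, None, None, None, None, None]
6 -1 [None, None, None, None, None, None, None]
12 1 [None, None, None, None, None, [-46, 14, -38, -99, -14, 27], [-46, 9, -42, -94, -14, 22]]
12 -1 [None, None, None, None, None, [-46, 14, -38, -99, -14, -153], [-46, 9, -42, -94, -14, -158]]
20 1 [None, [-38, 10, -31, -89, -10, 9], [-45, 19, -29, -110, -17, 35], [-39, 14, -28, -95, -11, 16
[... 822 characters left out ...]
5, 85], [-62, 35, -47, -140, -63, 85], [-63, 29, -47, -137, -60, 81], [-70, 38, -55, -134, -72, 93], [-79, 56, -61, -129, -86, 112], None]
40 -1 [[-76, 25, -57, -125, -65, -97], [-68, 31, -52, -134, -65, -95], [-62, 35, -47, -140, -63, -95], [-63, 29, -47, -137, -60, -99], [-70, 38, -55, -134, -72, -87], [-79, 56, -61, -129, -86, -68], None]
50 1 [None, [-71, 48, -55, -134, -90, 101], [-64, 46, -49, -140, -84, 94], [-65, 41, -51, -139, -81, 92], [-72, 53, -56, -133, -93, 105], [-79, 71, -59, -124, -104, 124], None]
50 -1 [None, [-71, 48, -55, -134, -90, -79], [-64, 46, -49, -140, -84, -86], [-65, 41, -51, -139, -81, -88], [-72, 53, -56, -133, -93, -75], [-79, 71, -59, -124, -104, -56], None]
```

```bash
sed -i 's/^D=.*/D=np.radians(-13)/; s/back=.030/back=.055/' h.py; cat >> h.py <<'E'
UP=np.array([0,0,1.]); BX=np.array([np.cos(F[2]),np.sin(F[2]),0])  # rack x in world
E
python3 - <<'E'
import h; from h import *
for d in(-10,-13,-16):
    h.D=np.radians(d); p,e,a=tool(O,X,N,-1)
    for P in (p-.13*a,p,p+.02*N,p+.02*N-.06*BX+.01*UP,p+.02*N-.09*BX+.02*UP,p+.02*N-.13*BX+.04*UP,p+.02*N-.13*BX+.07*UP):
        j=env.inverse_kinematics(P,e); print(d,P.round(3),None if j is None else np.round(j).astype(int).tolist())
    # pull with rod levelling to 15 deg
    for dl in (10,20):
        ax=np.cross(X,N); rr=R.from_rotvec(np.radians(dl)*ax/np.linalg.norm(ax))
        X2=rr.inv().apply(X);N2=rr.inv().apply(N)
        o2=O+.02*N-.13*BX+.05*UP; P,E,_=tool(o2,X2,N2,-1); j=env.inverse_kinematics(P,E); print("lvl",dl,X2[2],None if j is None else np.round(j).astype(int).tolist())
E
```

```text
-10 [ 0.438 -0.278  0.193] [-12, 4, -34, 9, -32, 72]
-10 [ 0.479 -0.297  0.071] [-14, 18, -42, 21, -11, 61]
-10 [ 0.47  -0.293  0.088] [-14, 16, -41, 17, -14, 64]
-10 [ 0.415 -0.268  0.098] [-12, 10, -49, 21, -12, 59]
-10 [ 0.388 -0.255  0.108] [-11, 6, -52, 21, -14, 58]
-10 [ 0.351 -0.239  0.128] [-9, -1, -54, 18, -18, 59]
-10 [ 0.351 -0.239  0.158] [-8, -4, -50, 14, -25, 63]
lvl 10 0.3418995408014596 [-10, 1, -42, 5, -38, 72]
lvl 20 0.17353310007772493 [-11, 5, -33, 1, -52, 77]
-13 [ 0.444 -0.281  0.195] [-12, 6, -31, 6, -37, 74]
-13 [ 0.478 -0.297  0.071] [-14, 19, -37, 11, -18, 70]
-13 [ 0.469 -0.293  0.088] [-13, 17, -37, 10, -20, 71]
-13 [ 0.415 -0.268  0.098] [-12, 10, -44, 13, -19, 67]
-13 [ 0.387 -0.255  0.108] [-11, 7, -47, 13, -20, 66]
-13 [ 0.351 -0.239  0.128] [-9, 0, -50, 12, -24, 64]
-13 [ 0.351 -0.239  0.158] [-9, -3, -47, 10, -30, 67]
lvl 10 0.3418995408014596 [-10, 3, -39, 3, -42, 74]
lvl 20 0.17353310007772493 [-12, 7, -31, 0, -55, 78]
-16 [ 0.45  -0.283  0.197] [-13, 7, -27, 5, -42, 76]
-16 [ 0.478 -0.297  0.071] [-14, 20, -33, 7, -24, 74]
-16 [ 0.469 -0.293  0.088] [-14, 17, -33, 7, -26, 74]
-16 [ 0.414 -0.268  0.098] [-12, 11, -41, 8, -24, 71]
-16 [ 0.387 -0.255  0.108] [-11, 8, -44, 9, -25, 70]
-16 [ 0.351 -0.238  0.128] [-9, 2, -47, 9, -28, 68]
-16 [ 0.351 -0.238  0.158] [-9, -1, -44, 7, -34, 70]
lvl 10 0.3418995408014596 [-11, 4, -37, 2, -45, 76]
lvl 20 0.17353310007772493 [-12, 8, -29, -1, -58, 79]
```

```bash
python3 - <<'E'
from h import *
p,e,a=tool(O,X,N,1)
env.goto(p-.15*a,e)
env.gripper_to(.46,40)
print(env.read_state()["opening"])
print("hit",env.move_straight(p,rate=.09,force_limit=12))
s=env.read_state(); print(s["position"]-p,s["force"].round(1))
env.gripper_to(0,40)
s=env.read_state(); print("open mm",s["opening"]*87,s["force"].round(1),s["clock"])
env.move_straight(p+.022*N,rate=.08)
s=env.read_state(); print(s["force"].round(1),s["opening"]*87,s["clock"])
f=env.grab_frame("scene"); g=env.grab_frame("top")
a1=f["image"][150:300,130:310]; b1=g["image"][120:270,250:430]
cv2.imwrite("pics/g1.png",np.hstack([cv2.resize(i,None,fx=2.2,fy=2.2,interpolation=cv2.INTER_CUBIC) for i in(a1,b1)]))
E
```

```text
0.4622881627822563
hit False
[ 2.95192962e-04 -4.50960001e-05  6.00061301e-04] [ 0.3 -0.4  0.7]
open mm 25.8945035726283 [-1.5  0.2  2.5] 6.0
[ 0.2  0.5 -1.3] 25.53122729526627 6.425
```

View pics/g1.png

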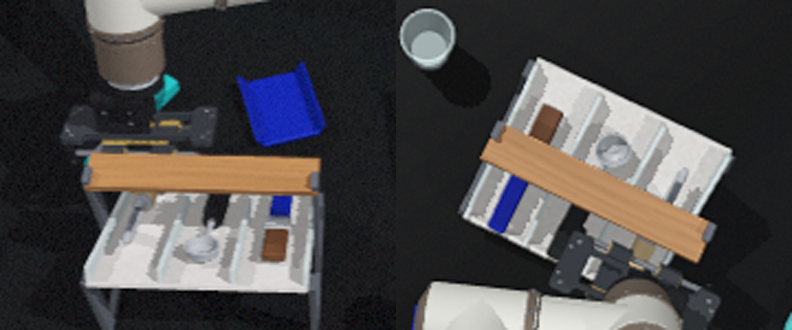

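```bash
python3 - <<'E'
from h import *
p,e,a=tool(O,X,N,1)
q=p+.022*N
env.move_straight(q-.13*BX+.04*UP,rate=.12)
env.move_straight(q-.13*BX+.12*UP,rate=.15)
x=np.array([np.cos(.4),np.sin(.4),0]); P,E,_=tool(np.array([.50,-.06,.27]),x,UP,1); env.goto(P,E)
P,E,_=tool(PORT-.145*RX,RX,UP,1); env.goto(P,E)
s=env.read_state(); print(s["position"]-P,s["force"].round(1),s["opening"]*87,s["clock"],s["joint_positions"].round(0))
f=env.grab_frame("scene"); g=env.grab_frame("top")
for n,i in(("scene",f),("top",g)):
    cv2.imwrite(f"pics/{n}1.png",i["image"])
    print(n,"pred org,tip,port",proj(n,np.array([PORT-.145*RX,PORT-.045*RX,PORT])).round(1).tolist())
a1=f["image"][150:270,290:430]; b1=g["image"][130:250,150:290]
cv2.imwrite("pics/g2.png",np.hstack([cv2.resize(i,None,fx=2.8,fy=2.8,interpolation=cv2.INTER_CUBIC) for i in(a1,b1)]))
E
```

```text
[-0.00064766 -0.00114148  0.00053617] [-0.3 -0.1 -1.3] 25.55635706983535 10.0167 [ 23.  21. -17.  11. -62. -48.]
scene pred org,tip,port [[322.5, 207.3], [356.9, 205.1], [372.3, 204.1]]
top pred org,tip,port [[229.2, 201.0], [194.3, 188.5], [178.7, 183.0]]
```

View pics/g2.png

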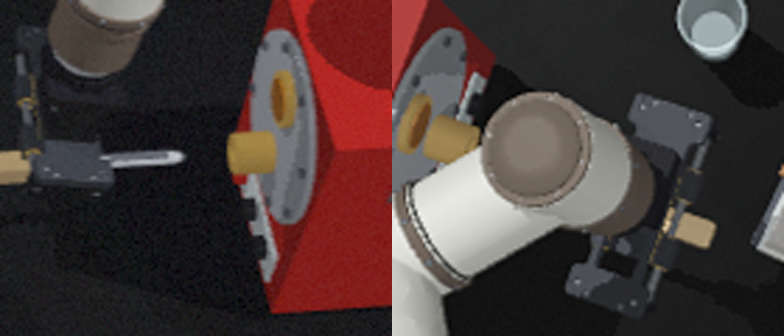

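Scene crop: the trier is held, with its rod level and tip at full (355.7,206.1) against a prediction of (356.9,205.1). The collar mouth is at (371.8,204.6). The arm hides the rod in the top view. I'll refine the rod and collar centre lines to subpixel in the scene image.

```bash
python3 - <<'E'
from h import *
im=cv2.imread("pics/scene1.png").astype(float); hsv=cv2.cvtColor(im.astype(np.uint8),cv2.COLOR_BGR2HSV)
U=[];V=[];W=[]
for u in range(331,353):
    c=im[198:214,u].mean(1); c=np.clip(c-45,0,None); U.append(u);V.append((c*np.arange(198,214)).sum()/c.sum()); W.append(c.sum()/c.max())
k=np.polyfit(U,V,1); print("rod",np.round(V,1),"width",np.round(W,1),k)
cu=[];cv=[];cw=[]
for u in range(373,386):
    m=((hsv[190:222,u,0]>14)&(hsv[190:222,u,0]<32)&(hsv[190:222,u,2]>70)).astype(float); r=np.flatnonzero(m)+190
    cu.append(u);cv.append((r.min()+r.max())/2);cw.append(len(r))
print("collar",cv,cw,np.polyfit(cu,cv,1))
ax=proj("scene",np.array([PORT-.13*RX,PORT,PORT+.04*RX])); kp=np.polyfit(ax[:,0],ax[:,1],1)
for u in(335,352,372,380): print(u,"rod",np.polyval(k,u).round(2),"model axis",np.polyval(kp,u).round(2))
for d,n in((UP,"up"),(np.cross(UP,RX),"left")): print(n,((proj("scene",PORT+.001*d)-proj("scene",PORT))[0]).round(3),"px/mm")
E
```

```text
rod [207.3 207.2 207.2 207.  206.9 206.8 206.8 206.7 206.7 206.6 206.5 206.4
 206.4 206.4 206.4 206.3 206.3 206.2 206.1 205.7 205.7 205.7] width [3.4 3.5 3.4 3.3 3.4 3.4 3.3 3.5 3.3 3.1 3.  3.  3.1 3.1 3.2 3.2 3.4 3.4
 3.4 4.3 4.2 3.9] [-7.09459550e-02  2.30741282e+02]
collar [np.float64(204.0), np.float64(204.5), np.float64(204.5), np.float64(204.0), np.float64(204.0), np.float64(204.0), np.float64(204.0), np.float64(204.0), np.float64(204.0), np.float64(204.0), np.float64(203.5), np.float64(203.5), np.float64(203.5)] [15, 14, 14, 15, 15, 15, 15, 15, 15, 15, 16, 16, 16] [-6.59340659e-02  2.28950549e+02]
335 rod 206.97 model axis 206.54
352 rod 205.77 model axis 205.45
372 rod 204.35 model axis 204.17
380 rod 203.78 model axis 203.66
up [ 0.059 -0.21 ] px/mm
left [-0.069 -0.275] px/mm
```

The rod line and collar axis agree to under 0.4 px and are parallel. I'll insert with force checks.

```bash
cat >> h.py <<'E'
LAT=np.cross(UP,RX)
def ff(f): f=np.asarray(f); return [round(float(v),1) for v in(f@RX,f@LAT,f@UP)]
E
python3 - <<'E'
from h import *
s=env.read_state(); f0=s["force"]; p0=s["position"]
for d in(-.10,-.085,-.065,-.045):
    P,E,_=tool(PORT+d*RX,RX,UP,1)
    hit=env.move_straight(P,rate=.05,force_limit=8); s=env.read_state(); dd=s["position"]-P
    print(d,hit,"pos err",ff(dd*1000),"force x/left/up",ff(s["force"]-f0),"mom",s["wrist_torque"].round(2),round(s["clock"],1))
    if hit: break
E
```

```text
-0.1 False pos err [-0.2, 0.1, -0.1] force x/left/up [-0.1, 0.7, -0.1] mom [ 0.52 -0.14  0.01] 11.2
-0.085 False pos err [0.3, 0.1, -0.1] force x/left/up [-0.4, 0.0, -0.8] mom [ 0.48 -0.1  -0.02] 11.6
-0.065 False pos err [0.2, 0.1, -0.1] force x/left/up [0.2, 0.8, -0.7] mom [ 0.55 -0.1  -0.02] 12.2
-0.045 False pos err [0.2, 0.1, -0.2] force x/left/up [0.4, -0.1, -0.4] mom [ 0.54 -0.06 -0.01] 12.7
```

```bash
python3 - <<'E'
from h import *
f0=env.read_state()["force"]
for d in(-.012,.008):
    P,E,_=tool(PORT+d*RX,RX,UP,1)
    hit=env.move_straight(P,rate=.03,force_limit=10); s=env.read_state()
    print(d,hit,"pos err",ff((s["position"]-P)*1000),"force",ff(s["force"]-f0),"mom",s["wrist_torque"].round(2),round(s["clock"],1))
    if hit: break
f=env.grab_frame("scene"); g=env.grab_frame("top")
a1=f["image"][150:270,290:430]; b1=g["image"][130:250,130:270]
cv2.imwrite("pics/g3.png",np.hstack([cv2.resize(i,None,fx=2.8,fy=2.8,interpolation=cv2.INTER_CUBIC) for i in(a1,b1)]))
E
```

```text
-0.012 False pos err [-0.2, 0.0, 0.0] force [-0.2, 0.1, 0.9] mom [ 0.56 -0.06  0.04] 14.0
0.008 True pos err [-3.9, 0.5, -0.6] force [-0.9, -1.2, 3.0] mom [ 0.46 -0.24 -0.04] 14.6
```

View pics/g3.png

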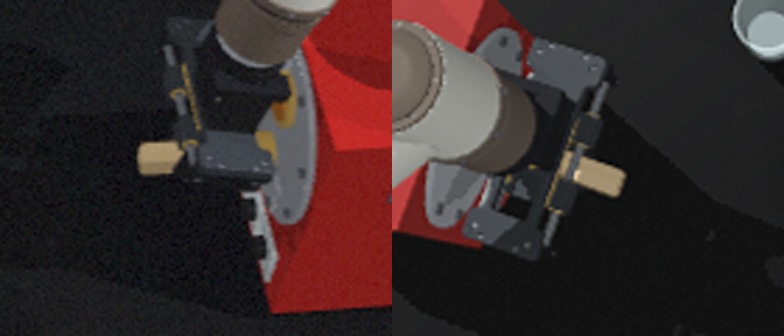

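Contact came at about 4 mm past nominal, which is consistent with the flange seating. I'll press once more to confirm, release, back off and check.

```bash
python3 - <<'E'
from h import *
P,E,_=tool(PORT+.012*RX,RX,UP,1)
hit=env.move_straight(P,rate=.03,force_limit=18); s=env.read_state()
print(hit,"pos err",ff((s["position"]-P)*1000),"force",ff(s["force"]),"open",s["opening"]*87)
env.dwell(.2); print(ff(env.read_state()["force"]))
env.gripper_to(.75); env.dwell(.2)
p=env.read_state()["position"]; print(env.move_straight(p+.09*UP-.004*RX,rate=.1,force_limit=10))
env.move_straight(p+.16*UP-.16*RX,rate=.2); env.dwell(.3)
s=env.read_state(); print(ff(s["force"]),round(s["clock"],1))
j=s["joint_positions"].copy(); j[0]-=35; env.set_joints(j)
f=env.grab_frame("scene"); g=env.grab_frame("top")
for n,i in(("scene",f),("top",g)): cv2.imwrite(f"pics/{n}2.png",i["image"])
for n,i in(("scene",f),("top",g)):
    for t in("trier","brush","scoop","glass","tray"): print(n,t,[(np.round(d["xyz"],3).tolist(),round(float(d["score"]),2)) for d in env.search_frame(i,t)[:3]])
a1=f["image"][150:250,320:440]; b1=g["image"][130:230,130:250]
cv2.imwrite("pics/g4.png",np.hstack([cv2.resize(i,None,fx=3.3,fy=3.3,interpolation=cv2.INTER_CUBIC) for i in(a1,b1)]))
print({n:proj(n,np.array([PORT-.096*RX,PORT])).round(1).tolist() for n in("scene","top")})
E
```

```text
True pos err [-7.8, 0.7, -0.3] force [-2.1, -0.4, 3.1] open 25.577506943799705
[-0.8, -1.7, 3.6]
False
[-0.7, -0.3, -0.1] 18.7
scene trier [([0.605, 0.151, 0.167], 0.83), ([0.274, -0.264, 0.02], 0.81), ([0.502, -0.575, 0.02], 0.7)]
scene brush [([0.617, -0.16, 0.124], 0.87), ([0.58, -0.253, 0.144], 0.5)]
scene scoop [([0.582, -0.24, 0.118], 0.68), ([0.58, -0.253, 0.141], 0.45)]
scene glass [([0.758, -0.02, 0.058], 0.96)]
scene tray [([0.346, -0.062, 0.0], 0.91)]
top trier [([0.272, -0.252, 0.025], 0.73), ([0.495, -0.574, 0.028], 0.64), ([0.598, 0.154, 0.168], 0.61)]
top brush [([0.597, 0.153, 0.167], 0.53)]
top scoop []
top glass [([0.777, -0.022, 0.045], 0.95), ([0.6, 0.153, 0.168], 0.17)]
top tray [([0.37, -0.014, 0.015], 0.59)]
{'scene': [[339.4, 206.3], [372.3, 204.1]], 'top': [[212.1, 194.9], [178.7, 183.0]]}
```

View pics/g4.png

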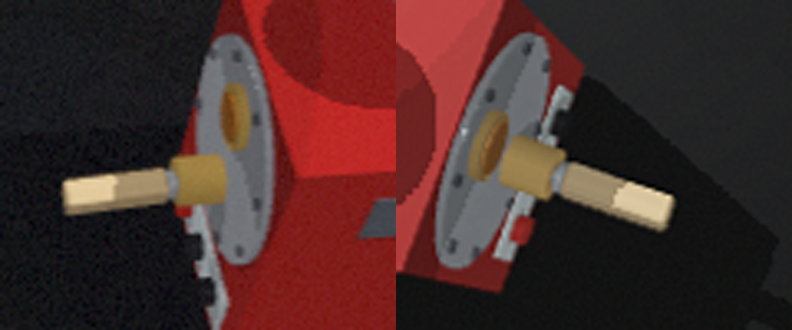

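```bash
python3 - <<'E'
import cv2,numpy as np
o=[]
for n,(u,v) in (("scene",(335,185)),("top",(170,165))):
    i=cv2.imread(f"pics/{n}2.png")[v:v+45,u:u+49]; o.append(cv2.resize(i,None,fx=8,fy=8,interpolation=cv2.INTER_NEAREST))
cv2.imwrite("pics/g5.png",np.hstack(o))
E
```

```text
(no output)
```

View pics/g5.png

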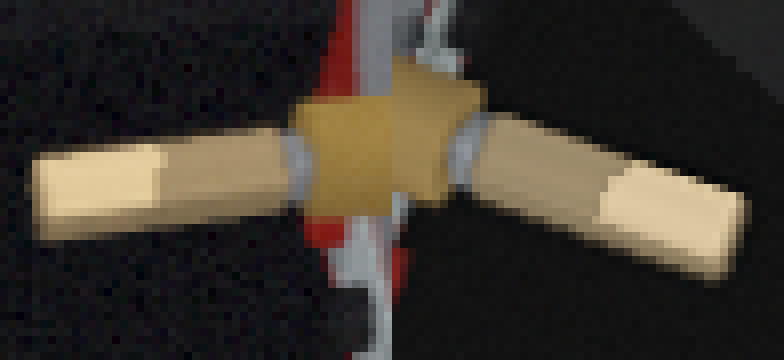

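```bash
python3 - <<'E'
from h import *
s=env.read_state(); print(s["clock"],s["force"].round(1)); env.close_job()
E
```

```text
20.5 [-0.5 -0.5 -0.4]
the job is handed in; nothing more can be done
```

I took the light-handled trier from the right-hand compartment of the rack and drew it out under the shelf. I then slid its rod through the roaster's brass collar until the flange stopped, let go and backed the arm away. The job was handed in at about 20.5 s of the 48 s allowed.

**Seating:** the rod entered with almost no side force. It then met a hard stop at the same depth on two presses, at 10 N and 18 N. That depth was about 4 mm past my estimate, within the error of the grip and collar measurements. In the close-ups the flange meets the collar with no bare rod showing, and the handle points along the collar's axis. At about 3 mm per pixel they cannot rule out a gap of 1–3 mm, which is still under the 6 mm limit.

**Bystanders:** in the scene camera the brush, scoop, glass and tray were within about 3 mm of their starting positions, less than the networks' error. The top camera disagreed in three places:
- **Tray:** it was reported about 5 cm off, at a middling score. I put that down to the arm partly hiding it but did not confirm it; the scene camera had it unmoved.
- **Scoop:** it was not found.
- **Brush:** the "brush" it reported was the trier.

**At hand-in:** the force on the tool was close to zero, so the gripper was touching nothing.

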